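Put two steel weights away in a roll-top bench store

TASK

Roll the slatted tambour door of the bench store right up, lay the long steel bar weight along the long cork pad inside and the square steel block weight flat on the square cork pad, each centred on its pad and set down, not dropped. Then roll the door fully shut and let go. Leave everything else where it is, including the jar in the store and the steel weight that is pressing on the acrylic plate.

Things in the scene. Friction and masses are not known exactly. Their poses are not given: they have to be found in the camera images.
- store: Half-barrel wooden store fixed on the table, 398 wide (y), 314 deep (x), 202 high, at the robot's left or right. Origin at table height under the middle of the row of bays; x points from door to back, z up. Cheeks: half discs of radius 157 round the track axis, inner faces 185 either side of the middle. Behind the axis a fixed cover closes the top and back. With the door up the bays are open from above.
- bay_floor (a point): On the store's inner floor (30 above the table), centre of the middle bay; axes as the store's. The three bay centres are at y = -80, 0 and 80 of it; in random order they hold the long pad, the square pad and a jar. The front lip's inner face is at x = -68, 12 high; an upright partition stands behind the bays at x = 69, 100 high.
- track_axis (a point): Middle of the axis of the door's circular track (store frame x = 75, z = 45); the axis runs along the store's y.
- tambour (a joint): Angle of the tambour door in rad: 0 fully shut, 1.45 fully up; grows as its lower edge rises and goes back over the top. Starts at 0 to 0.5 and stays where it is left (friction, about 3 N at the pull, plus the 0.3 kg door's weight). 14 slats, radius 141 to 149 mm round the axis, covering 2 to 100 degrees above level at the front when shut. Count 1.3 or more as up.
- pull (a point): Grip point of the door's dark wooden pull, a block 36 wide (store's y), 18 thick, sticking out radially from the lowest slat at mid-width, radius 147 to 193 mm from the axis. This point: radius 178, at 8 degrees above level at the front when shut, plus the door angle. Fingers pointing down can pinch its two side faces at every door angle and pivot on them as the door turns.
- bar_center (a point): Centre of the long steel bar, 100 x 25 x 25 (length along its x), 0.49 kg within 15 percent, lying on the blotter board at any yaw.
- block_center (a point): Centre of the square steel block, 50 x 50 x 28 high, 0.55 kg within 15 percent, lying on the blotter board at any yaw.
- pad_long_top (a point): Centre of the top face of the long cork pad, 112 (its x, same as the store's x) x 36, 2 thick, fixed on the store's floor.
- pad_square_top (a point): Centre of the top face of the square cork pad, 66 x 66, 2 thick, sides along the store's x and y, fixed on the store's floor.
- store_jar_center (a point): Centre of the jar standing in the third bay, diameter 48, 55 high. Leave alone.
- paste_jar_center (a point): Centre of the small jar on the blotter board, diameter 48, 60 high. Leave alone.
- work_weight_center (a point): Centre of the steel weight in use, 55 x 35 x 25, on a clear acrylic plate 85 x 85 whose top is 9 above the table (fixed). Leave alone.
- bar: The long bar; origin at the centre of its underside (12.5 below its centre).
- block: The square block; origin at the centre of its underside (14 below its centre).
- blotter: White blotter board fixed on the table, 360 (x) x 280 (y), 3 thick, origin at the centre of its underside. The bar, the block, the small jar and the acrylic plate lie in its four quarters (x, y about +-62, +-68) in random order.
- folder: White bone folder, 150 long (y) x 22 x 6, flat along the blotter's near edge, origin under its middle. Leave alone.
- brush: Flat brush, about 165 long (y), 12 thick, along the blotter's far edge. Leave alone.
Mind the look-alikes: they are no part of the job. What is shaped like the block but green is not meant.

How it is judged:
By the outcome, as a careful person would: the job done as asked, in the order asked, and still so for the second after the job is handed in, with the robot touching nothing.
It also fails if it takes over 72 s, if anything falls off the work surface, if the arm or the gripper's body presses on something with over 40 N, if the wrist force passes 120 N, or if a joint passes its speed limit or range.

ROBOT

A 6-joint arm with a two-finger parallel gripper is mounted at the origin on the work surface. World frame = base frame: x ahead of the robot, y to its left, z up, the work surface at z = 0. Lengths are in m, angles in rad, forces in N, time in s.
With the tool pointing down it reaches from about 0.35 to 0.975 m from the base axis. Payload 4.9 kg.
Tool frame: the origin (TCP) lies at the very end of the fingers, on their centre line; the grasp point (between the pads) lies 19 mm behind it; z points along the fingers, y is the line along which they close (so a half turn about z gives the same grasp; the last joint's range is limited). The gripper opens to 85 mm and grips with 20 to 120 N. Pads are 22 mm wide; open, the fingers measure 114 mm over their backs; the gripper's body (76 mm by 85 mm) begins 54 mm behind the grasp point. The pads swing forward as they close: fully open they stand 13 mm farther back than shut.
Start: joints at [-1.284, 0.053, 1.613, -0, 1.476, -0.119], TCP at [0.247, -0.574, 0.231] pointing down, gripper open.
Joint ranges: [-3.01, 3.01], [-1.01, 2.22], [0.06, 2.58], [-1.02, 4.17], [0.09, 2.62], [-3.14, 3.14]. Speed limits (rad/s): [2.57, 2.57, 3.14, 3.14, 3.14, 3.14].

INTERFACE

Orientations are given as a rotation vector (axis times angle).
In Python, from station import * gives the robot as it stands.
- The arm moves only by the shell command python3 -m crank 'ROWS' [OPENING] [FORCE]. ROWS is JSON, a list of rows, each an object with "offset": the shift along the tool's x, y, z in m, a list of three; "twist": the turn, a rotation vector about the tool's x, y, z in degrees, a list of three. In form: [{"offset": [x, y, z], "twist": [rx, ry, rz]}, ...]. A call has 1 to 20 rows; each row is the pose to reach, as a shift and turn from the pose commanded when the call began, along the tool's axes at that moment; what a row does not reach only later rows make up. A row lasts 1/8 s, in which the tool goes at most 62.5 mm and 10.7 degrees, less where a joint would pass 70% of its speed; a pose out of reach is approached as far as the arm can. A call with a gripper value outside its range is refused whole. OPENING is the opening, from 0 (shut) to 1 (fully open), set as the call begins (- or left out, the last holds). The fingers move at their own pace and stop on an object; FORCE is the grip in N (left out, the last holds). Time passes only in rows, so rows that repeat a pose let the fingers close. It gives the time, the measured TCP pose, the force, the opening and the grip force at its end, in the units of the state.
- get_obs(): the state, without advancing time (a new reading comes with each control period).
- get_image(name): name is "side" or "top"; returns the picture (420x560x3 uint8, red, green, blue); there is no depth.
- get_calibration(name): a dict with "intrinsics" (3x3 intrinsics, pixels), "k1" (the pictures are not rectified: a ray, as slopes to the right and down, at radius r is drawn at 1 + k1 r^2 times it, then the intrinsics apply), "world_from_camera" (4x4, takes a point from camera to world coordinates). Camera axes: x right, y up, looking along -z (the intrinsics and any distortion apply to the point x, -y, -z); pixel columns grow to the right and rows downward; lengths in m; the calibration is good to about 2 mm. A picture is of the moment at which its call begins. get_calibration takes no time and is no camera call.
- finish_job(): hands the job in; it is judged then, once.
Trained networks look in the newest picture that a camera, given by its name, has taken for a name from the list of things; names that differ only in an ending like _2 or _b are one class to them, and where a whole thing is asked for, a point or a joint stands for the part that bears it (a point fixed in the world has none). Each returns a list of dicts, best first, with "confidence" (0 to 1); they miss things now and then, are a little off and sometimes report something else, mostly with a low value. They report only what shows in the picture. A call takes as long as a camera call. They do not tell look-alikes from the thing itself.
- cut_out(query, camera): "region" (420x560 bool, what is visible of it) and "rect" ([centre column, centre row, width, height] in pixels, round what is visible of it).
The state is a dict: "t": time; "q": joint angles; "dq": joint speeds; "effort": joint torques, N m; "tool_pos": TCP position; "tool_rot": TCP orientation; "contact_force": force on the tool from outside, world axes, zero at the start; "wrist_torque": the same for the moment, N m; "opening": finger opening in m; "grip_force": force on a finger pad.
Only numpy, scipy, OpenCV 4.12 (cv2) and the standard library are available. Lean on these libraries where they do the work, as an engineer would, in place of code of your own. Each camera call takes 0.05 s, during which the arm holds its last target. There are 200 camera calls.

## Working session

There is one attempt and no reset: what is moved stays moved. The work goes in short steps, Python scripts to look and compute and a shell command to move; the robot and the scene stay as the last step left them, time stands still between calls to the robot, and variables do not carry over. Pictures are saved under pics/ and viewed, at most 10 in all, crops included, and the job is handed in when it is done.

```bash
mkdir -p pics; ls; python3 - <<'E'
from station import *
import cv2,numpy as np
for n in("top","side"):
    im=get_image(n); cv2.imwrite(f"pics/{n}0.png",im[:,:,::-1])
    c=get_calibration(n); print(n,c)
o=get_obs(); print({k:o[k] for k in("t","tool_pos","tool_rot","opening","contact_force")})
E
```

```text
pics
top {'intrinsics': array([[394.35351359,   0.        , 278.30614894],
       [  0.        , 394.35351359, 213.36647532],
       [  0.        ,   0.        ,   1.        ]]), 'k1': -0.07066506576975844, 'world_from_camera': array([[-0.00835841,  0.99321064, -0.11602915,  0.40799787],
       [-0.99963366, -0.00531211,  0.02653908,  0.07351039],
       [ 0.02574254,  0.11620847,  0.99289119,  1.12934408],
       [ 0.        ,  0.        ,  0.        ,  1.        ]])}
side {'intrinsics': array([[535.93440896,   0.        , 274.77815213],
       [  0.        , 535.93440896, 207.37301229],
       [  0.        ,   0.        ,   1.        ]]), 'k1': 0.03736565501390081, 'world_from_camera': array([[-0.53144806,  0.80528832, -0.26281871,  0.12862258],
       [-0.8470758 , -0.503362  ,  0.17055578,  0.31535011],
       [ 0.00505363,  0.31326891,  0.94965101,  1.50181278],
       [ 0.        ,  0.        ,  0.        ,  1.        ]])}
{'t': 0.1, 'tool_pos': array([ 0.24655164, -0.57370361,  0.23019372]), 'tool_rot': array([-3.07534860e+00, -6.32706222e-01,  2.80521186e-04]), 'opening': 0.08533826827604633, 'contact_force': array([ 0.13239235, -0.0229705 ,  0.72156249])}
```

View pics/top0.png

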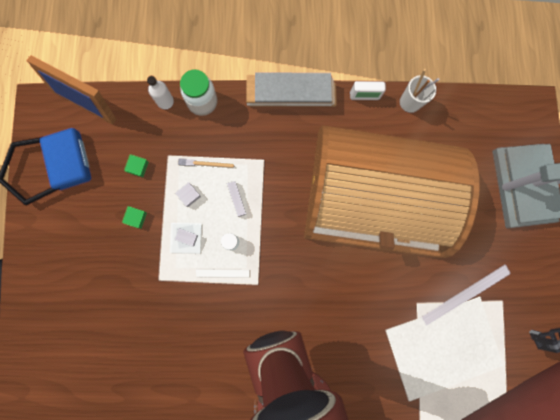

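View pics/side0.png

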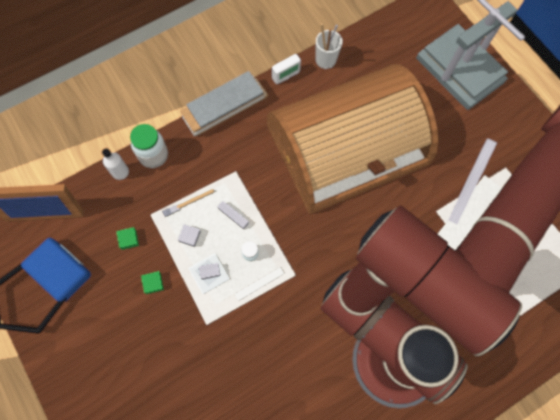

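Top image: the store is at (395,190) with its pull at (387,240), and the door is partly up. On the blotter, the steel block is at (189,195), the bar at (236,199), the weight on the acrylic at (186,238) and the paste jar at (230,242).

Could be taken for the block: green blocks (135,165) and (133,217), and the in-use weight (186,238). Could be taken for the bar: the strip (466,294), the folder (222,273) and the grey box (291,90). I choose the block at (189,195) and the bar at (236,199).

```bash
cat > h.py <<'E'
from station import *
import numpy as np, cv2
from scipy.optimize import minimize
from scipy.spatial.transform import Rotation as R
CAL={n:get_calibration(n) for n in("top","side")}
def proj(P,n):
    c=CAL[n]; T=np.linalg.inv(c["world_from_camera"]); P=np.atleast_2d(P)@T[:3,:3].T+T[:3,3]
    s=np.c_[P[:,0]/-P[:,2],P[:,1]/P[:,2]]; s=s*(1+c["k1"]*(s**2).sum(1,keepdims=True))
    return s@np.diag(np.diag(c["intrinsics"])[:2])+c["intrinsics"][:2,2]
def back(uv,z,n):
    c=CAL[n]; K=c["intrinsics"]; d=(np.array(uv,float)-K[:2,2])/K[0,0]; s=d.copy()
    for _ in range(20): s=d/(1+c["k1"]*(s@s))
    W=c["world_from_camera"]; r=W[:3,:3]@[s[0],-s[1],-1]; o=W[:3,3]
    return o+r*(z-o[2])/r[2]
def box(l,w,h): return np.array([[a*l/2,b*w/2,c*h] for a in(-1,1) for b in(-1,1) for c in(0,1)])
def place(p,V,z): c,s=np.cos(p[2]),np.sin(p[2]); return V@np.array([[c,s,0],[-s,c,0],[0,0,1]])+[p[0],p[1],z]
S=8
def fit(V,z,regs,p0):
    rr={n:cv2.resize(m.astype(np.float32),None,fx=S,fy=S,interpolation=cv2.INTER_LINEAR) for n,m in regs.items()}
    bb={}
    for n,m in regs.items():
        y,x=np.where(m); bb[n]=(max(x.min()-12,0),max(y.min()-12,0),x.max()+12,y.max()+12)
    def cost(p):
        t=0
        for n,m in rr.items():
            x0,y0,x1,y1=bb[n]; M=m[y0*S:y1*S,x0*S:x1*S]>.5
            h=cv2.convexHull(((proj(place(p,V,z),n)+.5-[x0,y0])*S).astype(np.float32)).astype(np.int32)
            F=np.zeros(M.shape,np.uint8); cv2.fillConvexPoly(F,h,1); F=F>0
            t+=1-(F&M).sum()/(F|M).sum()
        return t/len(rr)
    best=None
    for dy in p0[2] if np.ndim(p0[2]) else [p0[2]]:
        q=np.array([p0[0],p0[1],dy]); sim=np.vstack([q,q+[.012,0,0],q+[0,.012,0],q+[0,0,.2]])
        r=minimize(cost,q,method="Nelder-Mead",options=dict(initial_simplex=sim,xatol=1e-4,fatol=1e-4))
        if best is None or r.fun<best.fun: best=r
    return best.x,best.fun
def pick(q,n,uv=None):
    L=[d for d in cut_out(q,n) if d["region"].any()]
    if uv is not None: L=sorted(L,key=lambda d:np.hypot(d["rect"][0]-uv[0],d["rect"][1]-uv[1]))
    return L[0]
a=np.radians(np.arange(0,181,5))
STORE=np.array([[.075-.157*np.cos(t),y,.045+.157*np.sin(t)] for t in a for y in(-.199,.199)]+[[x,y,0] for x in(-.082,.232) for y in(-.199,.199)])
E
python3 - <<'E'
from h import *
ims={n:get_image(n) for n in CAL}
big=cv2.resize(ims["top"][150:290,120:280],None,fx=4.5,fy=4.0,interpolation=cv2.INTER_CUBIC); cv2.imwrite("pics/crop0.png",big[:,:,::-1])
g={"bar":(236,199),"block":(189,195),"store":(395,190)}
for q,V,z,zc in(("bar",box(.1,.025,.025),.003,.015),("block",box(.05,.05,.028),.003,.017),("store",STORE,0,.0)):
    w=back(g[q],zc,"top"); sd=proj(w,"side")[0]
    D={n:pick(q,n,u) for n,u in(("top",g[q]),("side",sd))}
    print(q,{n:(d["rect"],round(d["confidence"],2)) for n,d in D.items()})
    if q=="store": w=w-[.075,0,0]
    for names in(["top"],["side"],["top","side"]):
        print(names,fit(V,z,{n:D[n]["region"] for n in names},[w[0],w[1],np.arange(-1.5,1.6,.5) if q!="store" else [-.3,0,-.1]]))
for n in CAL:
    for d in cut_out("pull",n)[:2]: print("pull",n,d["rect"],d["confidence"])
E
```

```text
bar {'top': ([238.2, 198.0, 13.9, 34.4], 0.77), 'side': ([231.6, 213.3, 27.1, 28.8], 0.78)}
['top'] (array([0.58041848, 0.16289256, 0.32089853]), np.float64(0.13008904337888672))
['side'] (array([ 0.58532512,  0.16495668, -2.86358716]), np.float64(0.09888491479065853))
['top', 'side'] (array([0.58400604, 0.16432784, 0.30087093]), np.float64(0.13507923334233823))
block {'top': ([187.8, 196.7, 21.6, 22.5], 0.59), 'side': ([188.7, 231.8, 21.6, 21.3], 0.56)}
['top'] (array([ 0.59374294,  0.30398759, -0.86977835]), np.float64(0.0691150954308849))
['side'] (array([0.59885669, 0.30219287, 2.28094863]), np.float64(0.11646569471870927))
['top', 'side'] (array([ 0.59571004,  0.30295285, -0.87416233]), np.float64(0.13216835541437616))
store {'top': ([391.9, 191.1, 173.4, 134.5], 0.96), 'side': ([352.6, 140.2, 170.7, 151.2], 0.85)}
['top'] (array([ 0.52053495, -0.23746074, -0.14969626]), np.float64(0.011045775568040095))
['side'] (array([ 0.52493205, -0.23747402, -0.14971986]), np.float64(0.01855293236168576))
['top', 'side'] (array([ 0.5220506 , -0.23723136, -0.15067908]), np.float64(0.020097225187033108))
pull top [395.0, 207.9, 156.0, 84.1] 0.57
pull side [361.4, 137.2, 140.1, 105.1] 0.95
```

View pics/crop0.png

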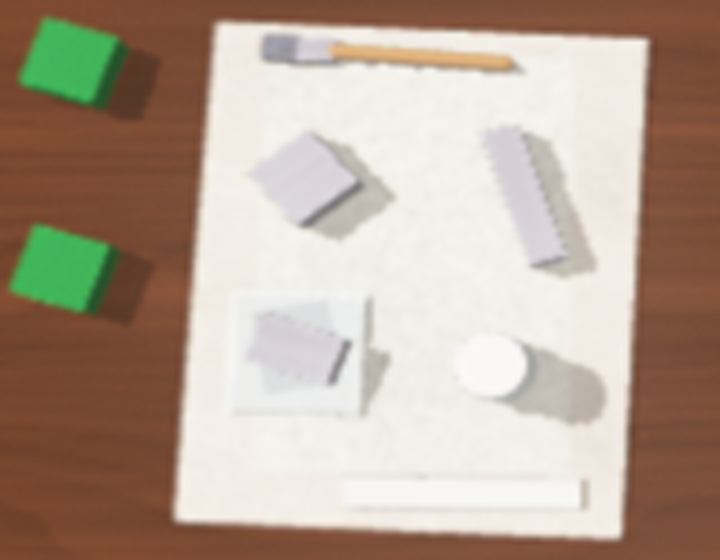

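The crop confirms the pick: the steel block is at the upper left of the blotter and the bar at the upper right. The greens and the weight on the acrylic plate are left alone. Next I measure the door angle.

```bash
cat >> h.py <<'E'
ST=np.array([.5222,-.2373,-.150])
def sw(P): return place(ST,np.atleast_2d(np.array(P,float)),0)   # store -> world
def pull(a): t=np.radians(8)+a; return sw([.075-.178*np.cos(t),0,.045+.178*np.sin(t)])[0]
def go(p,yaw=None):
    """offset/twist taking the tool (pointing down) to TCP p with tool-y line at world angle yaw"""
    o=get_obs(); M=R.from_rotvec(o["tool_rot"]).as_matrix(); off=M.T@(np.array(p)-o["tool_pos"])
    cur=np.arctan2(M[1,1],M[0,1]); tw=0
    if yaw is not None: tw=-((yaw-cur+np.pi/2)%np.pi-np.pi/2)
    print("offset(mm)",np.round(off*1000,1),"twist z",round(np.degrees(tw),1),"| tool z",M[:,2].round(3),"yaw",round(np.degrees(cur),1),"t",o["t"],"q",o["q"].round(2),"pos",o["tool_pos"].round(4))
E
python3 - <<'E'
from h import *
for a in np.arange(0,.51,.1): print(round(a,1),pull(a).round(3),proj(pull(a),"top").round(1),proj(pull(a),"side").round(1))
for n,(u,v) in(("top",(387,240)),("side",(376,167))):
    im=get_image(n)[v-14:v+15,u-18:u+19].astype(int); m=(im.sum(2)<210)
    y,x=np.where(m); print(n,m.sum(),x.mean()+u-18,y.mean()+v-14)
    cv2.imwrite(f"pics/p_{n}.png",cv2.resize(im.astype(np.uint8),None,fx=8,fy=8)[:,:,::-1])
i=[cv2.imread(f"pics/p_{n}.png") for n in CAL]; cv2.imwrite("pics/p.png",np.hstack(i))
E
```

```text
0.0 [ 0.422 -0.222  0.07 ] [[377.4 253.1]] [[377.3 186.9]]
0.1 [ 0.425 -0.223  0.087] [[379.4 251.8]] [[378.  183.7]]
0.2 [ 0.43  -0.223  0.104] [[381.4 249.7]] [[378.3 180. ]]
0.3 [ 0.437 -0.224  0.121] [[383.5 246.9]] [[378.3 175.7]]
0.4 [ 0.445 -0.226  0.136] [[385.6 243.5]] [[378. 171.]]
0.5 [ 0.455 -0.227  0.151] [[387.8 239.3]] [[377.4 165.9]]
top 0 nan nan
side 132 378.4318181818182 169.53030303030303<stdin>:5: RuntimeWarning: Mean of empty slice.
  ret = ret.dtype.type(ret / rcount)
```

View pics/p.png

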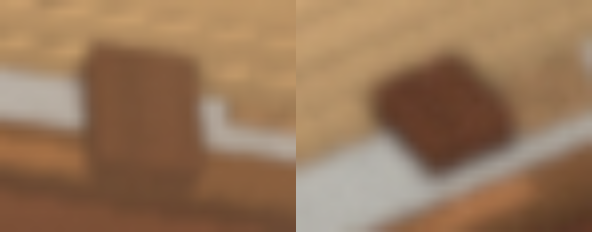

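The pull shows at top (387,241) and side (377,167), which puts the door angle at about 0.43. Now I work out the move to above the pull.

```bash
python3 - <<'E'
from h import *
p=pull(.43); print(p); go(p+[0,0,.10-.019],np.pi/2-.15)
E
```

```text
[ 0.44814673 -0.22610794  0.1409985 ]
offset(mm) [ 322.5 -240.3    9.3] twist z 31.8 | tool z [-0. -0. -1.] yaw -66.7 t 0.7 q [-1.28  0.05  1.61 -0.    1.48 -0.12] pos [ 0.2467 -0.5742  0.2313]
```

```bash
python3 -m crank '[{"offset":[0.05,-0.037,0],"twist":[0,0,5]},{"offset":[0.1,-0.075,0],"twist":[0,0,10]},{"offset":[0.15,-0.112,0],"twist":[0,0,15]},{"offset":[0.2,-0.149,0],"twist":[0,0,20]},{"offset":[0.25,-0.186,0],"twist":[0,0,25]},{"offset":[0.29,-0.216,0.003],"twist":[0,0,30]},{"offset":[0.3225,-0.2403,0.009],"twist":[0,0,31.8]},{"offset":[0.3225,-0.2403,0.009],"twist":[0,0,31.8]},{"offset":[0.3225,-0.2403,0.009],"twist":[0,0,31.8]}]'
python3 - <<'E'
from h import *
go(pull(.43)-[0,0,.019],np.pi/2-.15)
for n in CAL:
    im=get_image(n); c=proj(pull(.43)+[0,0,.05],n)[0].astype(int); print(n,c)
    a,b=max(c[0]-70,0),max(c[1]-52,0); cv2.imwrite(f"pics/q_{n}.png",cv2.resize(im[b:b+105,a:a+140],(396,297),interpolation=cv2.INTER_CUBIC)[:,:,::-1])
cv2.imwrite("pics/q.png",np.hstack([cv2.imread(f"pics/q_{n}.png") for n in CAL]))
E
```

```text
t: 1.82
tool_pos: [0.4481, -0.2265, 0.2225]
tool_rot: [3.132, -0.234, 0.0]
contact_force: [-0.1, 0.3, -0.2]
opening: 0.0852
grip_force: 0.0
offset(mm) [  0.   -0.5 100.5] twist z 0.1 | tool z [ 0.    -0.001 -1.   ] yaw -98.5 t 1.825 q [-0.62 -0.24  1.9  -0.    1.48  1.1 ] pos [ 0.4481 -0.2265  0.2225]
top [392 241]
side [381 162]
```

View pics/q.png

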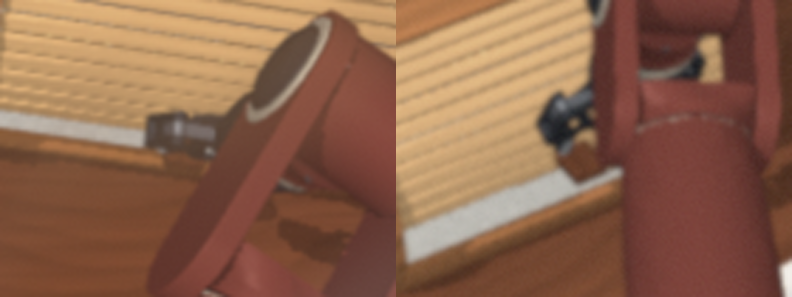

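The side view (right half) shows the pull just beneath and between the fingers. I go down and pinch.

```bash
python3 -m crank '[{"offset":[0,0,0.04],"twist":[0,0,0]},{"offset":[0,0,0.07],"twist":[0,0,0]},{"offset":[0,0,0.085],"twist":[0,0,0]},{"offset":[0,0,0.099],"twist":[0,0,0]},{"offset":[0,0,0.099],"twist":[0,0,0]}]'
python3 -m crank '[{"offset":[0,0,0],"twist":[0,0,0]},{"offset":[0,0,0],"twist":[0,0,0]},{"offset":[0,0,0],"twist":[0,0,0]},{"offset":[0,0,0],"twist":[0,0,0]},{"offset":[0,0,0],"twist":[0,0,0]},{"offset":[0,0,0],"twist":[0,0,0]}]' 0 30
python3 - <<'E'
from h import *
o=get_obs(); print(o["wrist_torque"]); go(pull(.43)-[0,0,.019],np.pi/2-.15)
p0=pull(.43)
M=R.from_rotvec(o["tool_rot"]).as_matrix()
for a in np.arange(.5,1.5,.08).tolist()+[1.43]: print(round(a,2),((pull(a)-p0)@M*1000).round(0))
E
```

```text
t: 2.55
tool_pos: [0.4478, -0.2262, 0.1228]
tool_rot: [-3.132, 0.235, 0.002]
contact_force: [0.0, 0.6, 1.3]
opening: 0.0853
grip_force: 0.0
t: 3.3
tool_pos: [0.4485, -0.2257, 0.1241]
tool_rot: [-3.132, 0.234, -0.001]
contact_force: [-2.3, 6.2, 5.4]
opening: 0.0355
grip_force: 35.9
[ 0.56711191  0.16948621 -0.0494695 ]
offset(mm) [-0.3  0.5  2.1] twist z 0.1 | tool z [ 0.001  0.001 -1.   ] yaw -98.5 t 3.3 q [-0.62 -0.15  2.    0.    1.3   1.1 ] pos [ 0.4485 -0.2257  0.1241]
0.5 [  7.  -0. -10.]
0.58 [ 16.  -0. -21.]
0.66 [ 26.  -0. -32.]
0.74 [ 36.   0. -41.]
0.82 [ 48.   0. -50.]
0.9 [ 60.   0. -57.]
0.98 [ 72.   0. -64.]
1.06 [ 85.   0. -70.]
1.14 [ 99.   0. -74.]
1.22 [113.   0. -78.]
1.3 [127.   0. -80.]
1.38 [141.   0. -82.]
1.46 [155.   0. -82.]
1.43 [150.   0. -82.]
```

```bash
python3 -m crank '[{"offset":[0.007,0,-0.010],"twist":[0,0,0]},{"offset":[0.016,0,-0.021],"twist":[0,0,0]},{"offset":[0.026,0,-0.032],"twist":[0,0,0]},{"offset":[0.036,0,-0.041],"twist":[0,0,0]},{"offset":[0.048,0,-0.050],"twist":[0,0,0]},{"offset":[0.060,0,-0.057],"twist":[0,0,0]},{"offset":[0.060,0,-0.057],"twist":[0,0,0]}]'

```

```text
t: 4.18
tool_pos: [0.51, -0.235, 0.1818]
tool_rot: [-3.133, 0.233, -0.007]
contact_force: [4.3, 4.0, -5.3]
opening: 0.0354
grip_force: 33.9
```

```bash
python3 -m crank '[{"offset":[0.012,0,-0.007],"twist":[0,0,0]},{"offset":[0.025,0,-0.013],"twist":[0,0,0]},{"offset":[0.039,0,-0.017],"twist":[0,0,0]},{"offset":[0.053,0,-0.021],"twist":[0,0,0]},{"offset":[0.067,0,-0.023],"twist":[0,0,0]},{"offset":[0.081,0,-0.025],"twist":[0,0,0]},{"offset":[0.090,0,-0.025],"twist":[0,0,0]},{"offset":[0.090,0,-0.025],"twist":[0,0,0]}]'
python3 - <<'E'
from h import *
p=get_obs()["tool_pos"]; c=p+[0,0,.019]
A=sw([.075,0,.045])[0]; d=(c-A); x=d[:2]@[np.cos(-.15),np.sin(-.15)]
print("r",np.hypot(x,d[2]),"angle",np.arctan2(d[2],-x)-np.radians(8))
E
```

```text
t: 5.18
tool_pos: [0.5984, -0.2484, 0.2058]
tool_rot: [-3.133, 0.233, -0.004]
contact_force: [4.2, 4.1, -7.9]
opening: 0.0353
grip_force: 32.4
r 0.17981706014284787 angle 1.4421588374634184
```

```bash
python3 -m crank '[{"offset":[0,0,0],"twist":[0,0,0]},{"offset":[0,0,0],"twist":[0,0,0]},{"offset":[0,0,-0.02],"twist":[0,0,0]},{"offset":[0,0,-0.06],"twist":[0,0,0]},{"offset":[0,0,-0.06],"twist":[0,0,0]}]' 0.8
python3 - <<'E'
from h import *
go([.583,.164,.14],.30+np.pi/2)
E
```

```text
t: 5.8
tool_pos: [0.5988, -0.2501, 0.273]
tool_rot: [3.127, -0.234, 0.017]
contact_force: [0.6, -0.1, -0.1]
opening: 0.068
grip_force: 0.0
offset(mm) [ -78.7 -407.7  130.3] twist z -25.8 | tool z [ 0.01  -0.006 -1.   ] yaw -98.6 t 5.8 q [-0.51  0.08  1.52 -0.    1.53  1.21] pos [ 0.5988 -0.2501  0.273 ]
```

```bash
python3 -m crank '[{"offset":[0,0,0],"twist":[0,0,0]},{"offset":[-0.01,-0.055,0],"twist":[0,0,-4]},{"offset":[-0.02,-0.11,0],"twist":[0,0,-8]},{"offset":[-0.03,-0.165,0],"twist":[0,0,-12]},{"offset":[-0.04,-0.22,0],"twist":[0,0,-16]},{"offset":[-0.05,-0.275,0.03],"twist":[0,0,-20]},{"offset":[-0.06,-0.33,0.06],"twist":[0,0,-24]},{"offset":[-0.07,-0.37,0.09],"twist":[0,0,-25.8]},{"offset":[-0.077,-0.40,0.11],"twist":[0,0,-25.8]},{"offset":[-0.0787,-0.4077,0.12],"twist":[0,0,-25.8]},{"offset":[-0.0787,-0.4077,0.125],"twist":[0,0,-25.8]},{"offset":[-0.0787,-0.4077,0.125],"twist":[0,0,-25.8]}]' 0.8
python3 - <<'E'
from h import *
go([.583,.164,.006],.30+np.pi/2)
o=[]
for n in CAL:
    im=get_image(n); c=proj(sw([0,0,.032])[0],n)[0].astype(int); print(n,c,c[0]-75,c[1]-52)
    a,b=c[0]-75,c[1]-52
    o.append(cv2.resize(im[b:b+105,a:a+150],(400,280),interpolation=cv2.INTER_CUBIC)); 
    c=proj([.583,.164,.03],n)[0].astype(int); a,b=c[0]-75,c[1]-52
    o.append(cv2.resize(im[b:b+105,a:a+150],(400,280),interpolation=cv2.INTER_CUBIC))
cv2.imwrite("pics/r.png",np.vstack([np.hstack(o[:2]),np.hstack(o[2:])])[:,:,::-1])
E
```

```text
t: 7.3
tool_pos: [0.5796, 0.1653, 0.1404]
tool_rot: [3.106, 0.469, 0.0]
contact_force: [-0.2, 0.2, 1.2]
opening: 0.0683
grip_force: 0.0
offset(mm) [  2.9   2.2 134.4] twist z -0.0 | tool z [ 0. -0. -1.] yaw -72.8 t 7.3 q [ 0.15  0.07  1.75 -0.    1.32  1.43] pos [0.5796 0.1653 0.1404]
top [377 217] 302 165
side [359 162] 284 110
```

View pics/r.png

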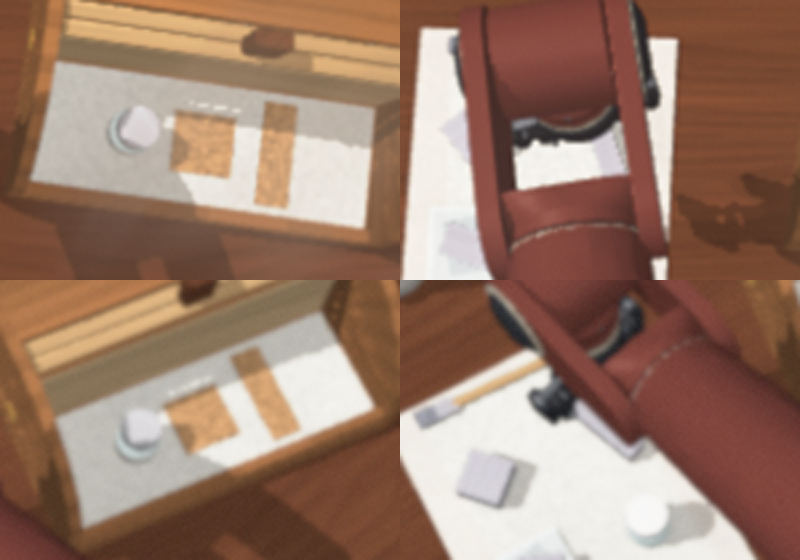

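The door is up, with the jar in the left bay, the square pad in the middle (top ≈378,219) and the long pad at the right (≈405,223). Now I grasp the bar.

```bash
python3 -m crank '[{"offset":[0.003,0.002,0.05],"twist":[0,0,0]},{"offset":[0.003,0.002,0.09],"twist":[0,0,0]},{"offset":[0.003,0.002,0.115],"twist":[0,0,0]},{"offset":[0.003,0.002,0.128],"twist":[0,0,0]},{"offset":[0.003,0.002,0.1335],"twist":[0,0,0]},{"offset":[0.003,0.002,0.1335],"twist":[0,0,0]}]' 0.8
python3 -m crank '[{"offset":[0,0,0],"twist":[0,0,0]},{"offset":[0,0,0],"twist":[0,0,0]},{"offset":[0,0,0],"twist":[0,0,0]},{"offset":[0,0,0],"twist":[0,0,0]},{"offset":[0,0,0],"twist":[0,0,0]}]' 0 50
python3 - <<'E'
from h import *
cork={}
for n in CAL:
    hsv=cv2.cvtColor(get_image(n),cv2.COLOR_RGB2HSV); 
    for k,l,s,b in(("sq",.066,.066,0),("long",.112,.036,-.08)):
        c=proj(sw([0,b,.032])[0],n)[0].astype(int); w=np.zeros(hsv.shape[:2],bool); w[c[1]-24:c[1]+25,c[0]-24:c[0]+25]=1
        m=(w&(hsv[...,1]>95)).astype(np.uint8)
        N,lab,st,_=cv2.connectedComponentsWithStats(m); i=lab[c[1],c[0]]; print(k,n,st[i],i)
        if i: cork[k,n]=lab==i
for k,V,b in(("sq",box(.066,.066,0),0),("long",box(.112,.036,0),-.08)):
    print(k,"nominal",sw([0,b,.032])[0].round(4))
    for N in(["top"],["side"],["top","side"]):
        if all((k,n) in cork for n in N): print(N,fit(V,.032,{n:cork[k,n] for n in N},[*sw([0,b,0])[0][:2],[-.15]]))
E
```

```text
t: 8.15
tool_pos: [0.5836, 0.1653, 0.0078]
tool_rot: [3.106, 0.471, 0.002]
contact_force: [-0.6, 0.8, 0.2]
opening: 0.0683
grip_force: 0.0
t: 8.78
tool_pos: [0.5836, 0.1653, 0.0079]
tool_rot: [3.106, 0.471, 0.002]
contact_force: [-0.7, -1.4, 5.4]
opening: 0.0238
grip_force: 51.4
sq top [367 208  23  23 436] 2
long top [398 204  15  38 402] 4
sq side [347 151  25  23 367] 2
long side [372 136  23  33 310] 1
sq nominal [ 0.5222 -0.2373  0.032 ]
['top'] (array([ 0.51786667, -0.23763333, -0.17777778]), np.float64(0.18698238656246358))
['side'] (array([ 0.52532001, -0.23685779, -0.19407075]), np.float64(0.19863387978142077))
['top', 'side'] (array([ 0.52168612, -0.23636275, -0.16714508]), np.float64(0.1953753352957932))
long nominal [ 0.5102 -0.3164  0.032 ]
['top'] (array([ 0.50918787, -0.31572139, -0.16073162]), np.float64(0.17962466487935658))
['side'] (array([ 0.5129066 , -0.31568404, -0.17110417]), np.float64(0.25951944994581666))
['top', 'side'] (array([ 0.51023273, -0.31640555, -0.14327809]), np.float64(0.22007118782713353))
```

```bash
python3 -m crank '[{"offset":[0,0,-0.01],"twist":[0,0,0]},{"offset":[0,0,-0.04],"twist":[0,0,0]},{"offset":[0,0,-0.085],"twist":[0,0,0]},{"offset":[0,0,-0.13],"twist":[0,0,0]},{"offset":[0,0,-0.175],"twist":[0,0,0]},{"offset":[0,0,-0.21],"twist":[0,0,0]},{"offset":[0,0,-0.24],"twist":[0,0,0]},{"offset":[0,0,-0.242],"twist":[0,0,0]},{"offset":[0,0,-0.242],"twist":[0,0,0]}]'
python3 - <<'E'
from h import *
go([.5102,-.3164,.25],np.pi/2-.15); go([.5102,-.3164,.25])
E
```

```text
t: 10.0
tool_pos: [0.5817, 0.1653, 0.2465]
tool_rot: [-3.106, -0.471, 0.005]
contact_force: [0.2, -0.1, -6.3]
opening: 0.0234
grip_force: 50.2
offset(mm) [-211.1  438.9   -3.1] twist z 25.8 | tool z [-0.003 -0.    -1.   ] yaw -72.7 t 10.0 q [ 0.15 -0.    1.64  0.    1.5   1.42] pos [0.5817 0.1653 0.2465]
offset(mm) [-211.1  438.9   -3.1] twist z 0.0 | tool z [-0.003 -0.    -1.   ] yaw -72.7 t 10.0 q [ 0.15 -0.    1.64  0.    1.5   1.42] pos [0.5817 0.1653 0.2465]
```

```bash
python3 -m crank '[{"offset":[-0.011,0.022,-0.003],"twist":[0,0,2]},{"offset":[-0.032,0.066,-0.004],"twist":[0,0,4]},{"offset":[-0.053,0.110,-0.004],"twist":[0,0,7]},{"offset":[-0.074,0.154,-0.004],"twist":[0,0,10]},{"offset":[-0.095,0.198,-0.004],"twist":[0,0,13]},{"offset":[-0.116,0.242,-0.004],"twist":[0,0,16]},{"offset":[-0.137,0.285,-0.004],"twist":[0,0,19]},{"offset":[-0.158,0.329,-0.004],"twist":[0,0,22]},{"offset":[-0.179,0.373,-0.004],"twist":[0,0,24]},{"offset":[-0.198,0.412,-0.004],"twist":[0,0,25]},{"offset":[-0.207,0.430,-0.003],"twist":[0,0,25.8]},{"offset":[-0.211,0.4389,-0.003],"twist":[0,0,25.8]},{"offset":[-0.211,0.4389,-0.003],"twist":[0,0,25.8]},{"offset":[-0.211,0.4389,-0.003],"twist":[0,0,25.8]}]'
python3 - <<'E'
from h import *
go([.5102,-.3164,.042],np.pi/2-.15)
E
```

```text
t: 11.75
tool_pos: [0.5117, -0.3151, 0.2516]
tool_rot: [-3.132, 0.232, 0.0]
contact_force: [-0.3, -0.1, -4.8]
opening: 0.0239
grip_force: 50.3
offset(mm) [ -1.2   1.7 209.6] twist z 0.1 | tool z [-0.     0.001 -1.   ] yaw -98.5 t 11.75 q [-0.68 -0.01  1.65  0.    1.51  1.04] pos [ 0.5117 -0.3151  0.2516]
```

```bash
python3 -m crank '[{"offset":[-0.001,0.002,0.03],"twist":[0,0,0]},{"offset":[-0.001,0.002,0.07],"twist":[0,0,0]},{"offset":[-0.001,0.002,0.11],"twist":[0,0,0]},{"offset":[-0.001,0.002,0.15],"twist":[0,0,0]},{"offset":[-0.001,0.002,0.18],"twist":[0,0,0]},{"offset":[-0.001,0.002,0.20],"twist":[0,0,0]},{"offset":[-0.001,0.002,0.207],"twist":[0,0,0]},{"offset":[-0.001,0.002,0.207],"twist":[0,0,0]},{"offset":[-0.001,0.002,0.207],"twist":[0,0,0]}]'
python3 - <<'E'
from h import *
go([.5102,-.3164,.037],np.pi/2-.15)
E
```

```text
t: 12.88
tool_pos: [0.5112, -0.3189, 0.0466]
tool_rot: [3.131, -0.234, 0.004]
contact_force: [0.4, -1.2, -4.8]
opening: 0.024
grip_force: 50.2
offset(mm) [-1.4 -2.4  9.6] twist z 0.0 | tool z [ 0.002 -0.002 -1.   ] yaw -98.5 t 12.875 q [-0.68  0.18  1.8   0.    1.16  1.04] pos [ 0.5112 -0.3189  0.0466]
```

```bash
python3 -m crank '[{"offset":[-0.001,-0.0022,0.002],"twist":[0,0,0]},{"offset":[-0.001,-0.0022,0.004],"twist":[0,0,0]},{"offset":[-0.001,-0.0022,0.0055],"twist":[0,0,0]},{"offset":[-0.001,-0.0022,0.007],"twist":[0,0,0]},{"offset":[-0.001,-0.0022,0.008],"twist":[0,0,0]},{"offset":[-0.001,-0.0022,0.008],"twist":[0,0,0]}]'
python3 -m crank '[{"offset":[0,0,0.001],"twist":[0,0,0]},{"offset":[0,0,0.0015],"twist":[0,0,0]},{"offset":[0,0,0.0015],"twist":[0,0,0]}]'
python3 - <<'E'
from h import *
go([.5102,-.3164,.037],np.pi/2-.15)
E
```

```text
t: 13.62
tool_pos: [0.5095, -0.3159, 0.037]
tool_rot: [3.133, -0.234, 0.0]
contact_force: [-2.4, 2.0, -2.1]
opening: 0.0238
grip_force: 50.5
t: 14.0
tool_pos: [0.5095, -0.3159, 0.0369]
tool_rot: [-3.133, 0.234, 0.001]
contact_force: [-5.2, 4.4, 6.2]
opening: 0.0243
grip_force: 51.9
offset(mm) [ 0.8  0.4 -0.1] twist z 0.1 | tool z [-0.001  0.    -1.   ] yaw -98.5 t 14.0 q [-0.68  0.19  1.81 -0.    1.14  1.04] pos [ 0.5095 -0.3159  0.0369]
```

```bash
python3 -m crank '[{"offset":[0,0,0],"twist":[0,0,0]},{"offset":[0,0,0],"twist":[0,0,0]},{"offset":[0,0,0],"twist":[0,0,0]},{"offset":[0,0,-0.01],"twist":[0,0,0]},{"offset":[0,0,-0.04],"twist":[0,0,0]},{"offset":[0,0,-0.10],"twist":[0,0,0]},{"offset":[0,0,-0.16],"twist":[0,0,0]},{"offset":[0,0,-0.215],"twist":[0,0,0]},{"offset":[0,0,-0.215],"twist":[0,0,0]}]' 0.5
python3 - <<'E'
from h import *
for p in([.596,.303,.14],): go(p,-.873); go(p,-.873+np.pi/2)
E
```

```text
t: 15.12
tool_pos: [0.512, -0.3178, 0.2587]
tool_rot: [3.125, -0.234, 0.017]
contact_force: [-0.3, -1.0, -0.1]
opening: 0.043
grip_force: 0.0
offset(mm) [ -10.5 -627.2  114.3] twist z -48.5 | tool z [ 0.01  -0.008 -1.   ] yaw -98.5 t 15.125 q [-0.68 -0.02  1.64  0.    1.51  1.04] pos [ 0.512  -0.3178  0.2587]
offset(mm) [ -10.5 -627.2  114.3] twist z 41.5 | tool z [ 0.01  -0.008 -1.   ] yaw -98.5 t 15.125 q [-0.68 -0.02  1.64  0.    1.51  1.04] pos [ 0.512  -0.3178  0.2587]
```

```bash
python3 -m crank '[{"offset":[-0.001,-0.05,0],"twist":[0,0,-4]},{"offset":[-0.002,-0.105,0],"twist":[0,0,-8]},{"offset":[-0.003,-0.16,0],"twist":[0,0,-12]},{"offset":[-0.004,-0.215,0],"twist":[0,0,-16]},{"offset":[-0.005,-0.27,0],"twist":[0,0,-20]},{"offset":[-0.006,-0.325,0],"twist":[0,0,-24]},{"offset":[-0.007,-0.38,0.01],"twist":[0,0,-28]},{"offset":[-0.008,-0.435,0.02],"twist":[0,0,-32]},{"offset":[-0.009,-0.49,0.04],"twist":[0,0,-36]},{"offset":[-0.010,-0.545,0.06],"twist":[0,0,-40]},{"offset":[-0.0105,-0.59,0.08],"twist":[0,0,-44]},{"offset":[-0.0105,-0.615,0.10],"twist":[0,0,-48.5]},{"offset":[-0.0105,-0.6272,0.11],"twist":[0,0,-48.5]},{"offset":[-0.0105,-0.6272,0.11],"twist":[0,0,-48.5]},{"offset":[-0.0105,-0.6272,0.11],"twist":[0,0,-48.5]}]' 1
python3 - <<'E'
from h import *
go([.596,.303,.0065],-.873)
print("nominal",sw([0,-.08,.032])[0].round(4))
D={n:pick("bar",n,proj(sw([0,-.08,.045])[0],n)[0]) for n in CAL if get_image(n) is not None}
print({n:(d["rect"],d["confidence"],proj(sw([0,-.08,.045])[0],n)[0]) for n,d in D.items()})
for N in(["top"],["side"],["top","side"]): print(N,fit(box(.1,.025,.025),.032,{n:D[n]["region"] for n in N},[.5102,-.3164,[-.15]]))
o=[]
for n in CAL:
    im=get_image(n); c=proj(sw([0,-.03,.032])[0],n)[0].astype(int); a,b=c[0]-50,c[1]-52
    o.append(cv2.resize(im[b:b+105,a:a+100],(400,420),interpolation=cv2.INTER_CUBIC))
cv2.imwrite("pics/s.png",np.hstack(o)[:,:,::-1])
E
```

```text
t: 17.0
tool_pos: [0.5928, 0.3051, 0.1413]
tool_rot: [2.953, 1.071, 0.002]
contact_force: [-0.1, 0.8, 0.2]
opening: 0.0854
grip_force: 0.0
offset(mm) [  0.9   3.6 134.8] twist z -0.1 | tool z [ 0.001  0.    -1.   ] yaw -50.1 t 17.0 q [ 0.36  0.21  1.59 -0.    1.34  1.24] pos [0.5928 0.3051 0.1413]
nominal [ 0.5102 -0.3164  0.032 ]
{'top': ([407.6, 222.8, 17.4, 34.6], 0.7, array([406.86997166, 221.33877573])), 'side': ([385.1, 151.0, 25.1, 35.8], 0.8, array([384.42599271, 150.37000776]))}
['top'] (array([ 0.50760868, -0.31600992, -0.13024117]), np.float64(0.06324851598569792))
['side'] (array([ 0.50962945, -0.31571022, -0.15381105]), np.float64(0.07147039306764513))
['top', 'side'] (array([ 0.50819501, -0.31578331, -0.12761624]), np.float64(0.07460674556407515))
```

View pics/s.png

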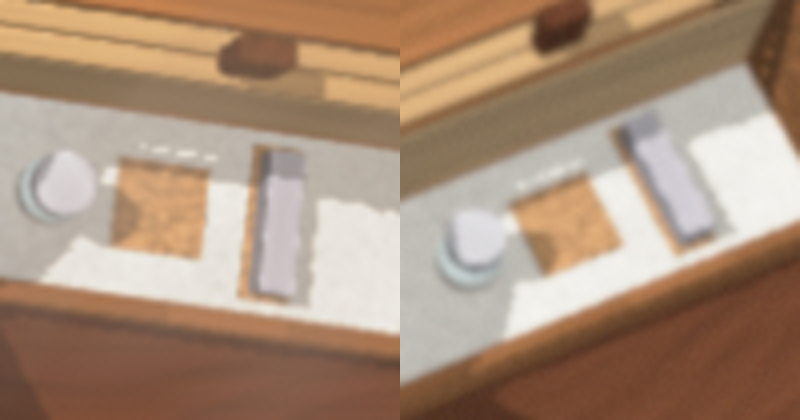

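The bar lies on the long pad, about 2 mm from its centre and parallel to it. Now the block.

```bash
python3 -m crank '[{"offset":[0.001,0.003,0.05],"twist":[0,0,0]},{"offset":[0.001,0.003,0.09],"twist":[0,0,0]},{"offset":[0.001,0.003,0.115],"twist":[0,0,0]},{"offset":[0.001,0.003,0.128],"twist":[0,0,0]},{"offset":[0.001,0.003,0.1335],"twist":[0,0,0]},{"offset":[0.001,0.003,0.1335],"twist":[0,0,0]}]'
python3 -m crank '[{"offset":[0,0,0],"twist":[0,0,0]},{"offset":[0,0,0],"twist":[0,0,0]},{"offset":[0,0,0],"twist":[0,0,0]},{"offset":[0,0,0],"twist":[0,0,0]},{"offset":[0,0,0],"twist":[0,0,0]}]' 0 50
python3 -m crank '[{"offset":[0,0,-0.01],"twist":[0,0,0]},{"offset":[0,0,-0.04],"twist":[0,0,0]},{"offset":[0,0,-0.085],"twist":[0,0,0]},{"offset":[0,0,-0.13],"twist":[0,0,0]},{"offset":[0,0,-0.175],"twist":[0,0,0]},{"offset":[0,0,-0.21],"twist":[0,0,0]},{"offset":[0,0,-0.24],"twist":[0,0,0]},{"offset":[0,0,-0.243],"twist":[0,0,0]},{"offset":[0,0,-0.243],"twist":[0,0,0]}]'
python3 - <<'E'
from h import *
go([.5222,-.2373,.25],np.pi/2-.15)
E
```

```text
t: 18.05
tool_pos: [0.5956, 0.3045, 0.0077]
tool_rot: [-2.953, -1.073, -0.002]
contact_force: [-0.3, 0.4, -0.9]
opening: 0.0855
grip_force: 0.0
t: 18.68
tool_pos: [0.5962, 0.3045, 0.0083]
tool_rot: [2.952, 1.073, 0.004]
contact_force: [1.1, -1.7, 5.9]
opening: 0.0488
grip_force: 56.3
t: 19.8
tool_pos: [0.5938, 0.304, 0.2472]
tool_rot: [-2.952, -1.073, 0.006]
contact_force: [-0.4, -0.3, -6.2]
opening: 0.0492
grip_force: 55.0
offset(mm) [-402.5  368.9   -1.9] twist z 48.5 | tool z [-0.004 -0.001 -1.   ] yaw -50.0 t 19.8 q [0.36 0.14 1.49 0.   1.51 1.24] pos [0.5938 0.304  0.2472]
```

```bash
python3 -m crank '[{"offset":[-0.016,0.015,-0.003],"twist":[0,0,2]},{"offset":[-0.048,0.044,-0.004],"twist":[0,0,5]},{"offset":[-0.080,0.073,-0.004],"twist":[0,0,9]},{"offset":[-0.112,0.103,-0.004],"twist":[0,0,13]},{"offset":[-0.144,0.132,-0.004],"twist":[0,0,17]},{"offset":[-0.176,0.161,-0.004],"twist":[0,0,21]},{"offset":[-0.208,0.191,-0.004],"twist":[0,0,25]},{"offset":[-0.240,0.220,-0.004],"twist":[0,0,29]},{"offset":[-0.272,0.249,-0.004],"twist":[0,0,33]},{"offset":[-0.304,0.279,-0.004],"twist":[0,0,37]},{"offset":[-0.336,0.308,-0.004],"twist":[0,0,41]},{"offset":[-0.366,0.335,-0.004],"twist":[0,0,44]},{"offset":[-0.388,0.356,-0.004],"twist":[0,0,47]},{"offset":[-0.398,0.365,-0.003],"twist":[0,0,48.5]},{"offset":[-0.4025,0.3689,-0.002],"twist":[0,0,48.5]},{"offset":[-0.4025,0.3689,-0.002],"twist":[0,0,48.5]},{"offset":[-0.4025,0.3689,-0.002],"twist":[0,0,48.5]}]'
python3 - <<'E'
from h import *
go([.5222,-.2373,.047],np.pi/2-.15)
E
```

```text
t: 21.92
tool_pos: [0.5234, -0.236, 0.2517]
tool_rot: [-3.132, 0.232, 0.0]
contact_force: [-0.5, 0.1, -5.7]
opening: 0.0488
grip_force: 54.9
offset(mm) [ -1.    1.6 204.7] twist z 0.1 | tool z [-0.     0.001 -1.   ] yaw -98.5 t 21.925 q [-0.55 -0.08  1.71  0.    1.51  1.17] pos [ 0.5234 -0.236   0.2517]
```

```bash
python3 -m crank '[{"offset":[0,0,0.03],"twist":[0,0,0]},{"offset":[0,0,0.07],"twist":[0,0,0]},{"offset":[0,0,0.11],"twist":[0,0,0]},{"offset":[0,0,0.15],"twist":[0,0,0]},{"offset":[0,0,0.18],"twist":[0,0,0]},{"offset":[0,0,0.197],"twist":[0,0,0]},{"offset":[0,0,0.204],"twist":[0,0,0]},{"offset":[0,0,0.204],"twist":[0,0,0]},{"offset":[0,0,0.204],"twist":[0,0,0]}]'
python3 - <<'E'
from h import *
go([.5227,-.2370,.037],np.pi/2-.15)
E
```

```text
t: 23.05
tool_pos: [0.5245, -0.2376, 0.0495]
tool_rot: [3.131, -0.234, 0.004]
contact_force: [0.6, -0.2, -6.4]
opening: 0.0488
grip_force: 54.8
offset(mm) [-1.9 -0.3 12.5] twist z 0.0 | tool z [ 0.003 -0.002 -1.   ] yaw -98.5 t 23.05 q [-0.55  0.12  1.87  0.    1.15  1.17] pos [ 0.5245 -0.2376  0.0495]
```

```bash
python3 -m crank '[{"offset":[0,0,0.003],"twist":[0,0,0]},{"offset":[0,0,0.006],"twist":[0,0,0]},{"offset":[0,0,0.008],"twist":[0,0,0]},{"offset":[0,0,0.0095],"twist":[0,0,0]},{"offset":[0,0,0.0105],"twist":[0,0,0]},{"offset":[0,0,0.0105],"twist":[0,0,0]}]'
python3 -m crank '[{"offset":[0,0,0.001],"twist":[0,0,0]},{"offset":[0,0,0.001],"twist":[0,0,0]},{"offset":[0,0,0.001],"twist":[0,0,0]}]'
```

```text
t: 23.8
tool_pos: [0.5234, -0.237, 0.0374]
tool_rot: [3.133, -0.234, 0.0]
contact_force: [-0.6, 0.3, -5.7]
opening: 0.0489
grip_force: 54.9
t: 24.18
tool_pos: [0.5234, -0.237, 0.0374]
tool_rot: [3.133, -0.234, -0.0]
contact_force: [-4.5, 2.7, 3.3]
opening: 0.0488
grip_force: 55.9
```

```bash
python3 -m crank '[{"offset":[0,0,0],"twist":[0,0,0]},{"offset":[0,0,0],"twist":[0,0,0]},{"offset":[0,0,0],"twist":[0,0,0]},{"offset":[0,0,-0.01],"twist":[0,0,0]},{"offset":[0,0,-0.04],"twist":[0,0,0]},{"offset":[0,0,-0.10],"twist":[0,0,0]},{"offset":[0,0,-0.16],"twist":[0,0,0]},{"offset":[0,0,-0.22],"twist":[0,0,0]},{"offset":[0,0,-0.25],"twist":[0,0,0]},{"offset":[0,0,-0.25],"twist":[0,0,0]},{"offset":[-0.06,-0.03,-0.25],"twist":[0,0,0]},{"offset":[-0.12,-0.06,-0.25],"twist":[0,0,0]},{"offset":[-0.12,-0.12,-0.25],"twist":[0,0,0]},{"offset":[-0.12,-0.18,-0.25],"twist":[0,0,0]},{"offset":[-0.12,-0.24,-0.25],"twist":[0,0,0]},{"offset":[-0.12,-0.27,-0.25],"twist":[0,0,0]},{"offset":[-0.12,-0.27,-0.25],"twist":[0,0,0]}]' 0.72
python3 - <<'E'
from h import *
go([.5984,-.2484,.29],np.pi/2-.15)
o=[]
for n in CAL:
    im=get_image(n); c=proj(sw([0,-.03,.032])[0],n)[0].astype(int); a,b=c[0]-50,c[1]-52
    o.append(cv2.resize(im[b:b+105,a:a+100],(400,420),interpolation=cv2.INTER_CUBIC))
cv2.imwrite("pics/u.png",np.hstack(o)[:,:,::-1])
for q,V,g in(("block",box(.05,.05,.028),[.5222,-.2373]),("bar",box(.1,.025,.025),[.5102,-.3164])):
    D={n:pick(q,n,proj([*g,.045],n)[0]) for n in CAL}
    print(q,{n:(d["rect"],d["confidence"]) for n,d in D.items()})
    for N in(["top"],["side"]): print(N,fit(V,.032,{n:D[n]["region"] for n in N},[*g,[-.15]]))
E
```

```text
t: 26.3
tool_pos: [0.444, 0.0495, 0.2845]
tool_rot: [3.133, -0.228, -0.005]
contact_force: [0.2, -0.8, 0.2]
opening: 0.0612
grip_force: 0.0
offset(mm) [195.9 272.5  -6. ] twist z 0.3 | tool z [-0.003  0.    -1.   ] yaw -98.3 t 26.3 q [-0.06 -0.42  1.94 -0.    1.63  1.66] pos [0.444  0.0495 0.2845]
block {'top': ([379.9, 219.2, 18.9, 16.1], 0.95), 'side': ([360.1, 158.8, 23.3, 23.3], 0.73)}
['top'] (array([ 0.51992456, -0.23585328, -0.15398338]), np.float64(0.04264584722821607))
['side'] (array([ 0.52550971, -0.23565447, -0.15966377]), np.float64(0.05389492753623193))
bar {'top': ([408.9, 220.9, 16.9, 34.7], 0.84), 'side': ([381.6, 150.1, 23.1, 32.8], 0.89)}
['top'] (array([ 0.50701381, -0.3171417 , -0.1588056 ]), np.float64(0.07627640685581771))
['side'] (array([ 0.5118385 , -0.31457429, -0.13343781]), np.float64(0.09669621273166806))
```

View pics/u.png

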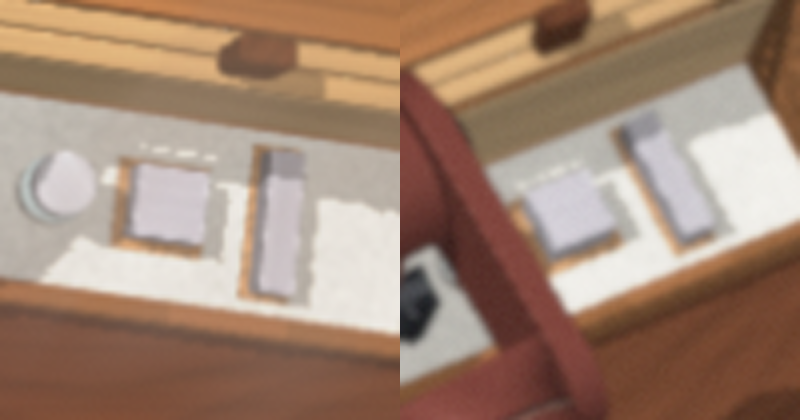

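The block and bar both sit within about 2 mm of their pad centres. Now back to the pull to close the door.

```bash
python3 -m crank '[{"offset":[0.03,0.04,-0.006],"twist":[0,0,0.3]},{"offset":[0.06,0.085,-0.006],"twist":[0,0,0.3]},{"offset":[0.09,0.13,-0.006],"twist":[0,0,0.3]},{"offset":[0.12,0.17,-0.006],"twist":[0,0,0.3]},{"offset":[0.15,0.21,-0.006],"twist":[0,0,0.3]},{"offset":[0.18,0.25,-0.006],"twist":[0,0,0.3]},{"offset":[0.196,0.2725,-0.006],"twist":[0,0,0.3]},{"offset":[0.196,0.2725,-0.006],"twist":[0,0,0.3]},{"offset":[0.196,0.2725,-0.006],"twist":[0,0,0.3]}]' 1
python3 - <<'E'
from h import *
go([.5984,-.2484,.206],np.pi/2-.15)
E
```

```text
t: 27.72
tool_pos: [0.5976, -0.2507, 0.2921]
tool_rot: [-3.132, 0.243, 0.001]
contact_force: [0.3, 0.0, -0.3]
opening: 0.0854
grip_force: 0.0
offset(mm) [ 0.5 -2.4 86.1] twist z -0.3 | tool z [-0.     0.001 -1.   ] yaw -98.9 t 27.725 q [-0.51  0.08  1.49  0.    1.58  1.21] pos [ 0.5976 -0.2507  0.2921]
```

```bash
python3 -m crank '[{"offset":[0,-0.002,0.03],"twist":[0,0,0]},{"offset":[0,-0.002,0.06],"twist":[0,0,0]},{"offset":[0,-0.002,0.078],"twist":[0,0,0]},{"offset":[0,-0.002,0.086],"twist":[0,0,0]},{"offset":[0,-0.002,0.086],"twist":[0,0,0]},{"offset":[0,-0.002,0.086],"twist":[0,0,0]}]'
python3 -m crank '[{"offset":[0,0,0],"twist":[0,0,0]},{"offset":[0,0,0],"twist":[0,0,0]},{"offset":[0,0,0],"twist":[0,0,0]},{"offset":[0,0,0],"twist":[0,0,0]},{"offset":[0,0,0],"twist":[0,0,0]},{"offset":[0,0,0],"twist":[0,0,0]}]' 0 30
python3 - <<'E'
from h import *
o=get_obs(); M=R.from_rotvec(o["tool_rot"]).as_matrix(); p=o["tool_pos"]; p0=p+[0,0,.019]
A=sw([.075,0,.045])[0]; d=p0-A; x=d[:2]@[np.cos(-.15),np.sin(-.15)]; r=np.hypot(x,d[2]); print("r",r,"angle",np.arctan2(d[2],-x)-np.radians(8),"side",d[:2]@[-np.sin(-.15),np.cos(-.15)])
b=np.arctan2(d[2],-x)-np.radians(8)
def pr(a): t=np.radians(8)+a; return sw([.075-r*np.cos(t),0,.045+r*np.sin(t)])[0]
for a in np.arange(1.36,-.06,-.08): print(round(a,2),((pr(a)-pr(b))@M*1000).round(0))
E
```

```text
t: 28.48
tool_pos: [0.5991, -0.249, 0.2079]
tool_rot: [3.131, -0.242, 0.003]
contact_force: [-0.9, -0.1, 0.3]
opening: 0.0855
grip_force: 0.0
t: 29.22
tool_pos: [0.5986, -0.2485, 0.2068]
tool_rot: [-3.132, 0.242, -0.001]
contact_force: [-1.6, 3.3, 3.5]
opening: 0.0353
grip_force: 32.8
r 0.18078874338976053 angle 1.4436060290067176 side 0.0003956239756674998
1.36 [-15.   0.   0.]
1.28 [-29.   0.   2.]
1.2 [-44.   0.   5.]
1.12 [-58.   0.   9.]
1.04 [-71.   0.  14.]
0.96 [-84.   0.  20.]
0.88 [-97.   0.  27.]
0.8 [-109.    0.   35.]
0.72 [-120.    1.   44.]
0.64 [-131.    1.   54.]
0.56 [-141.    1.   64.]
0.48 [-149.    1.   76.]
0.4 [-157.    1.   88.]
0.32 [-164.    1.  100.]
0.24 [-170.    1.  114.]
0.16 [-175.    1.  127.]
0.08 [-179.    1.  141.]
-0.0 [-181.    1.  156.]
```

```bash
python3 -m crank '[{"offset":[-0.015,0,0],"twist":[0,0,0]},{"offset":[-0.029,0,0.002],"twist":[0,0,0]},{"offset":[-0.044,0,0.005],"twist":[0,0,0]},{"offset":[-0.058,0,0.009],"twist":[0,0,0]},{"offset":[-0.071,0,0.014],"twist":[0,0,0]},{"offset":[-0.084,0,0.020],"twist":[0,0,0]},{"offset":[-0.097,0,0.027],"twist":[0,0,0]},{"offset":[-0.109,0,0.035],"twist":[0,0,0]},{"offset":[-0.120,0.001,0.044],"twist":[0,0,0]},{"offset":[-0.131,0.001,0.054],"twist":[0,0,0]},{"offset":[-0.141,0.001,0.064],"twist":[0,0,0]},{"offset":[-0.149,0.001,0.076],"twist":[0,0,0]},{"offset":[-0.157,0.001,0.088],"twist":[0,0,0]},{"offset":[-0.164,0.001,0.100],"twist":[0,0,0]},{"offset":[-0.170,0.001,0.114],"twist":[0,0,0]},{"offset":[-0.170,0.001,0.114],"twist":[0,0,0]}]'
cat >> h.py <<'E'
def door():
    o=get_obs(); d=o["tool_pos"]+[0,0,.019]-sw([.075,0,.045])[0]; x=d[:2]@[np.cos(-.15),np.sin(-.15)]
    print("r",np.hypot(x,d[2]).round(4),"angle",(np.arctan2(d[2],-x)-np.radians(8)).round(3)); go(pull(0)-[0,0,.019])
E
python3 -c "from h import *; door()"
```

```text
t: 31.22
tool_pos: [0.4295, -0.2228, 0.091]
tool_rot: [-3.131, 0.242, 0.002]
contact_force: [-0.0, 3.5, -1.5]
opening: 0.0353
grip_force: 34.6
r 0.181 angle 0.228
offset(mm) [-7.4  0.5 40.3] twist z 0.0 | tool z [-0.001  0.001 -1.   ] yaw -98.8 t 31.225 q [-0.63 -0.16  2.06  0.    1.24  1.09] pos [ 0.4295 -0.2228  0.091 ]
```

```bash
python3 -m crank '[{"offset":[-0.005,0,0.013],"twist":[0,0,0]},{"offset":[-0.009,0,0.026],"twist":[0,0,0]},{"offset":[-0.0105,0,0.034],"twist":[0,0,0]},{"offset":[-0.011,0,0.039],"twist":[0,0,0]},{"offset":[-0.011,0,0.042],"twist":[0,0,0]},{"offset":[-0.011,0,0.044],"twist":[0,0,0]},{"offset":[-0.011,0,0.044],"twist":[0,0,0]}]'
python3 -c "from h import *; door()"
```

```text
t: 32.1
tool_pos: [0.4188, -0.2212, 0.0503]
tool_rot: [-3.13, 0.241, 0.006]
contact_force: [-9.7, 10.0, 18.2]
opening: 0.0355
grip_force: 37.0
r 0.1812 angle -0.005
offset(mm) [ 3.3  0.4 -0.5] twist z 0.0 | tool z [-0.004  0.003 -1.   ] yaw -98.8 t 32.1 q [-0.64 -0.12  2.1  -0.    1.16  1.08] pos [ 0.4188 -0.2212  0.0503]
```

```bash
python3 -m crank '[{"offset":[0,0,0],"twist":[0,0,0]},{"offset":[0,0,0],"twist":[0,0,0]},{"offset":[0,0,0],"twist":[0,0,0]},{"offset":[0,0,0],"twist":[0,0,0]},{"offset":[0,0,-0.02],"twist":[0,0,0]},{"offset":[0,0,-0.06],"twist":[0,0,0]},{"offset":[0,0,-0.12],"twist":[0,0,0]},{"offset":[0,0,-0.18],"twist":[0,0,0]},{"offset":[0,-0.05,-0.2],"twist":[0,0,0]},{"offset":[0,-0.10,-0.2],"twist":[0,0,0]},{"offset":[0,-0.16,-0.2],"twist":[0,0,0]},{"offset":[0,-0.22,-0.2],"twist":[0,0,0]},{"offset":[0,-0.27,-0.2],"twist":[0,0,0]},{"offset":[0,-0.27,-0.2],"twist":[0,0,0]}]' 1
python3 - <<'E'
from h import *
for n in CAL:
    im=get_image(n); cv2.imwrite(f"pics/v_{n}.png",cv2.resize(im,(400,300),interpolation=cv2.INTER_AREA)[:,:,::-1])
    c=proj(sw([-.06,0,.07])[0],n)[0].astype(int); a,b=c[0]-70,c[1]-50
    cv2.imwrite(f"pics/w_{n}.png",cv2.resize(im[b:b+105,a:a+140],(400,300),interpolation=cv2.INTER_CUBIC)[:,:,::-1])
cv2.imwrite("pics/v.png",np.vstack([np.hstack([cv2.imread(f"pics/{k}_{n}.png") for n in CAL]) for k in "vw"]))
E
```

```text
t: 33.85
tool_pos: [0.4608, 0.0477, 0.2481]
tool_rot: [-3.133, 0.234, 0.001]
contact_force: [0.5, -0.2, -0.2]
opening: 0.0854
grip_force: 0.0
```

View pics/v.png

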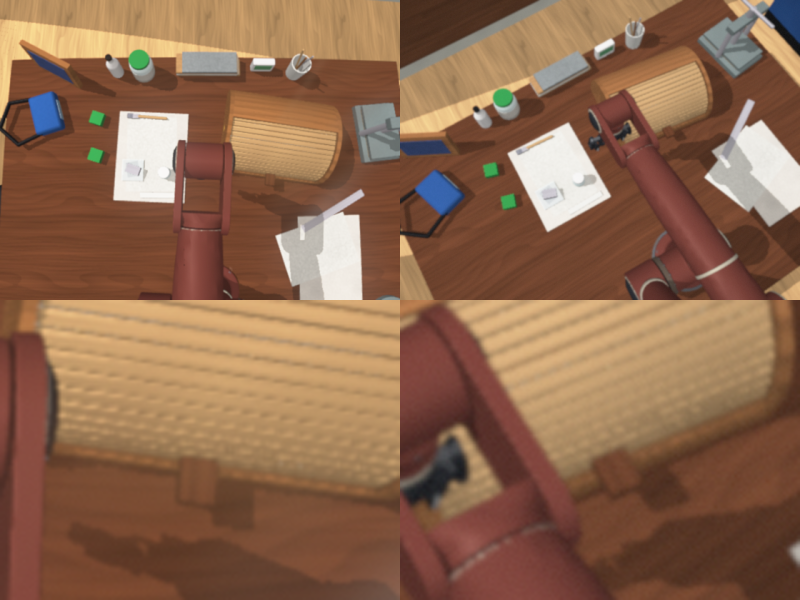

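The door is fully shut with no gap above the sill. The pull is free at the bottom, everything else is in place, and the arm is clear.

```bash
python3 -c "from station import *; print(finish_job())"
```

```text
the job is handed in; nothing more can be done
None
```

The job is handed in: the bar and block are set down on their pads, each within about 2 mm of centre as measured in the camera images, and the door is rolled fully shut and released at about 34 s of the 72 s allowed, with nothing else moved.

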